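# Right the fallen oil bottles and crate them

## Robot

A 7-joint arm with a two-finger parallel gripper is mounted at the origin on the work surface. World frame = base frame: x ahead of the robot, y to its left, z up, the work surface at z = 0. Lengths are in m, angles in rad, forces in N, time in s.
With the tool pointing down it reaches from about 0.4 to 0.85 m from the base axis. Payload 4.4 kg.
Tool frame: the origin (TCP) lies at the very end of the fingers, on their centre line; the grasp point (between the pads) lies 19 mm behind it (bot.grip_point_offset is the x of the grasp point in the tool frame, in m); x points along the fingers, z is the direction in which the jaws open and shut, and the axes are right-handed (so a half turn about x gives the same grasp; the last joint's range is limited). The gripper opens to 94 mm and grips with 3 to 60 N. Pads are 16 mm wide; open, the fingers measure 119 mm over their backs; the gripper's body (75 mm by 177 mm) begins 78 mm behind the grasp point.
Start: joints at [-1.369, 0.628, 0.038, 1.517, -0.027, 0.996, -0.02], TCP at [0.172, 0.627, 0.205] pointing down, gripper open.
Joint ranges: [-3.06, 3.06], [-0.37, 2.12], [-1.25, 1.32], [0.18, 2.47], [-1.1, 4.24], [0.23, 1.98], [-2.94, 2.94]. Speed limits (rad/s): [2.57, 2.57, 3.14, 3.14, 3.14, 3.14, 3.14].

## Interface

Orientations are given as a unit quaternion [x, y, z, w].
In Python, from station import bot gives the robot as it stands. Calls block until the motion is done:
- bot.movep(position, orientation): joint-space move of the TCP to a pose.
- bot.move_linear(position, v=0.15, ori=None): straight line of the TCP; ori=None keeps the orientation; v is the mean speed in m/s.
- bot.move_j(angles): joint-space move.
- bot.grip(opening, newtons=None): finger opening in m; newtons is the grip in N (None keeps the last); returns when the fingers have stopped.
- bot.hold(seconds).
- bot.ik(position, orientation): joint angles nearest the present ones, or None.
- bot.state(): the state.
- bot.camera(name): name is "scene" or "top" or "wrist"; returns a dict with "img" (400x640x3 uint8, red, green, blue), "camera_matrix" (3x3 intrinsics, pixels), "R" (3x3) and "t" (3): a world point X has camera coordinates R X + t. Camera axes: x right, y down, z forward; pixel columns grow to the right and rows downward; lengths in m; the calibration is good to about 2 mm. A picture is of the moment at which its call begins. There is no depth.
A pose or a line that the arm cannot do raises bot.Unreachable and nothing moves.
- bot.sign_off(): hands the job in, once; it reports no verdict.
The state is a dict: "time_s": time; "joints": joint angles; "joint_vel": joint speeds; "joint_torque": joint torques, N m; "tcp_pos": TCP position; "tool_rot": TCP orientation; "contact_force": force on the tool from outside, world axes, zero at the start; "ft_torque": the same for the moment, N m; "finger_gap": finger opening in m.
Only numpy, scipy, OpenCV 4.12 (cv2) and the standard library are available. Lean on these libraries where they do the work, as an engineer would, in place of code of your own. Each camera call takes 0.05 s, during which the arm holds its last target.

## Task

Some oil bottles have fallen over on the bench: stand every fallen one up on the bench in a row with its side pushed up against the steel backstop, all of them together, so that their levels can be compared before any of these goes into the crate. Then load them and the bottle that was already standing upright into the empty cells of the green crate, one per cell, upright on its floor. Leave the bottles already in the crate in it, and everything else on the bench where it is.

Things in the scene. Friction and masses are not known exactly. Their poses are not given: they have to be found in the camera images.
- backstop: Fixed upright steel plate, 440 mm long (its y), 20 mm thick (its x), 75 mm high, with a foot behind it. Origin: centre of the plate's underside; +x points away from the robot, its face towards the robot is at x = -10 mm in its own frame. Place and yaw vary.
- crate: Fixed green open crate, 191 (its x) x 284 (its y) mm, 60 mm high, walls, floor and dividers 5 mm thick, 2 by 3 cells of 88 x 88 mm inside. Origin: centre of its underside. Cell centres in its own frame: x = -46.5 or +46.5 mm, y = -93, 0 or +93 mm. Place and yaw vary.
- fallen1: Square white oil bottle: body 76 x 76 x 120 mm, neck 25 mm across, round black cap 30 mm across from 135 to 165 mm above the base; 0.45-0.7 kg, evenly spread. Origin: centre of its base; z runs from base to cap, x and y square to its sides. Lies on a flat side before the backstop, base towards it, cap to the robot. May be absent (2 or 3 of the three are there).
- fallen2: Square white oil bottle: body 76 x 76 x 120 mm, neck 25 mm across, round black cap 30 mm across from 135 to 165 mm above the base; 0.45-0.7 kg, evenly spread. Origin: centre of its base; z runs from base to cap, x and y square to its sides. Lies on a flat side before the backstop, base towards it, cap to the robot. May be absent (2 or 3 of the three are there).
- fallen3: Square white oil bottle: body 76 x 76 x 120 mm, neck 25 mm across, round black cap 30 mm across from 135 to 165 mm above the base; 0.45-0.7 kg, evenly spread. Origin: centre of its base; z runs from base to cap, x and y square to its sides. Lies on a flat side before the backstop, base towards it, cap to the robot. May be absent (2 or 3 of the three are there).
- standing: Square white oil bottle: body 76 x 76 x 120 mm, neck 25 mm across, round black cap 30 mm across from 135 to 165 mm above the base; 0.45-0.7 kg, evenly spread. Origin: centre of its base; z runs from base to cap, x and y square to its sides. Stands on the bench at the start, left of the fallen ones.
- crated1: Square white oil bottle: body 76 x 76 x 120 mm, neck 25 mm across, round black cap 30 mm across from 135 to 165 mm above the base; 0.45-0.7 kg, evenly spread. Origin: centre of its base; z runs from base to cap, x and y square to its sides. Stands in a cell of the crate from the start; may be absent (one or both are there). It stays there.
- crated2: Square white oil bottle: body 76 x 76 x 120 mm, neck 25 mm across, round black cap 30 mm across from 135 to 165 mm above the base; 0.45-0.7 kg, evenly spread. Origin: centre of its base; z runs from base to cap, x and y square to its sides. Stands in a cell of the crate from the start; may be absent (one or both are there). It stays there.
- bearing: Steel bearing ring lying flat, 60 mm across, 18 mm high, to the left, nearer the robot than the standing bottle. Bystander. Origin: centre of underside.
- spanner: Spanner, 190 mm long, lying on the bench nearer the robot than the bottles. Bystander. Origin: at its middle, x along it.
- driver: Screwdriver, 200 mm long, lying between robot and crate. Bystander. Origin: at its middle, x along it.
- redlid: Red plastic lid lying flat, 72 mm across, 14 mm high, nearer the robot than the bottles. Bystander. Origin: centre of underside.
Not all that is in view belongs to the job. What is shaped like the standing but purple is not meant.

How it is judged:
On the way:
1. all the fallen bottles that are there stand upright on the bench against the backstop (within about 12 mm of its face), at the same time (angle between each of fallen1, fallen2, fallen3's own z axis and vertical below 0.12 rad and height (world z) of each of fallen1, fallen2, fallen3 below 0.01 m and x of fallen1 in the frame of backstop between -0.061 and -0.033 m and y of fallen1 in the frame of backstop between -0.22 and 0.22 m and linear speed of each of fallen1, fallen2, fallen3 below 0.03 m/s and x of fallen2 in the frame of backstop between -0.061 and -0.033 m and y of fallen2 in the frame of backstop between -0.22 and 0.22 m and x of fallen3 in the frame of backstop between -0.061 and -0.033 m and y of fallen3 in the frame of backstop between -0.22 and 0.22 m), for 0.2 s.
At the end, for the whole second after the job is handed in: Every bottle that is there stands upright (within 7 degrees), on the crate's floor (base within 10 mm of it), inside the crate, at rest; a cell holds only one bottle (x of fallen1 in the frame of crate between -0.095 and 0.095 m and y of fallen1 in the frame of crate between -0.142 and 0.142 m and height (world z) of each of fallen1, fallen2, fallen3, standing, crated1, crated2 below 0.015 m and angle between each of fallen1, fallen2, fallen3, standing, crated1, crated2's own z axis and vertical below 0.12 rad and linear speed of each of fallen1, fallen2, fallen3, standing, crated1, crated2 below 0.03 m/s and x of fallen2 in the frame of crate between -0.095 and 0.095 m and y of fallen2 in the frame of crate between -0.142 and 0.142 m and x of fallen3 in the frame of crate between -0.095 and 0.095 m and y of fallen3 in the frame of crate between -0.142 and 0.142 m and x of standing in the frame of crate between -0.095 and 0.095 m and y of standing in the frame of crate between -0.142 and 0.142 m and x of crated1 in the frame of crate between -0.095 and 0.095 m and y of crated1 in the frame of crate between -0.142 and 0.142 m and x of crated2 in the frame of crate between -0.095 and 0.095 m and y of crated2 in the frame of crate between -0.142 and 0.142 m); the robot touches nothing.
It fails at once if something else on the bench is shoved more than 6 cm (distance of any of bearing, spanner, driver, redlid from where it was at the start of the episode above 0.06 m).
Of fallen1, fallen2, fallen3 only 2 to 3 are there at a start; the rules pass over those that are not, and their reading is None.
Of crated1, crated2 only 1 to 2 are there at a start; the rules pass over those that are not, and their reading is None.
At some moment in a run one of fallen1, fallen2, fallen3 may be knocked a few centimetres aside while the robot is not near it.
It also fails if it takes over 210 s, if anything falls off the work surface, if the arm or the gripper's body presses on something with over 40 N, if the wrist force passes 120 N, or if a joint passes its speed limit or range.

## Working session

There is one attempt and no reset: what is moved stays moved. The work goes in short steps, each a Python script; the robot and the scene stay as the last script left them, time stands still between calls to the robot, and variables do not carry over. Pictures are saved under pics/ and viewed, and the job is handed in when it is done.

```bash
ls; mkdir -p pics; python3 - <<'E'
from station import bot
import cv2
for n in ["scene","top","wrist"]:
    c=bot.camera(n); cv2.imwrite(f"pics/a_{n}.png",c["img"][:,:,::-1])
    print(n,c["camera_matrix"].tolist(),c["R"].round(3).tolist(),c["t"].round(3).tolist())
s=bot.state(); print(s)
E
```

```text
pics
scene [[433.17455720456445, 0.0, 316.928130430469], [0.0, 433.17455720456445, 200.7047435255474], [0.0, 0.0, 1.0]] [[0.021, 1.0, 0.018], [0.572, 0.002, -0.82], [-0.82, 0.028, -0.571]] [-0.029, -0.25, 1.646]
top [[404.64913203219845, 0.0, 318.1103083530847], [0.0, 404.64913203219845, 203.25827827745798], [0.0, 0.0, 1.0]] [[0.004, -1.0, -0.029], [-1.0, -0.004, -0.02], [0.02, 0.029, -0.999]] [0.047, 0.504, 1.14]
wrist [[326.4167606704683, 0.0, 326.4420031069083], [0.0, 326.4167606704683, 203.9572882970956], [0.0, 0.0, 1.0]] [[0.265, 0.964, -0.001], [0.926, -0.254, 0.279], [0.269, -0.075, -0.96]] [-0.65, -0.03, 0.392]
{'time_s': 0.15, 'joints': array([-1.36879549,  0.62910769,  0.03848409,  1.51810058, -0.02702123,
        0.99633217, -0.01998648]), 'joint_vel': array([-0.00035979, -0.00383763,  0.0001013 , -0.00189289, -0.00038786,
        0.00079258,  0.00109347]), 'joint_torque': array([ 2.14716092e-03, -5.50092316e+01,  1.14550799e+00, -1.86818415e+01,
       -5.20271156e-02,  2.09193706e-02,  9.92256355e-05]), 'tcp_pos': array([0.17184709, 0.62635414, 0.20479493]), 'tool_rot': array([-0.42907516,  0.56268023,  0.42845804,  0.56188003]), 'contact_force': array([ 0.13122051,  0.00686076, -0.16723197]), 'ft_torque': array([ 0.03580346, -0.02900505,  0.02172841]), 'finger_gap': 0.09426129056237054}
```

View pics/a_scene.png

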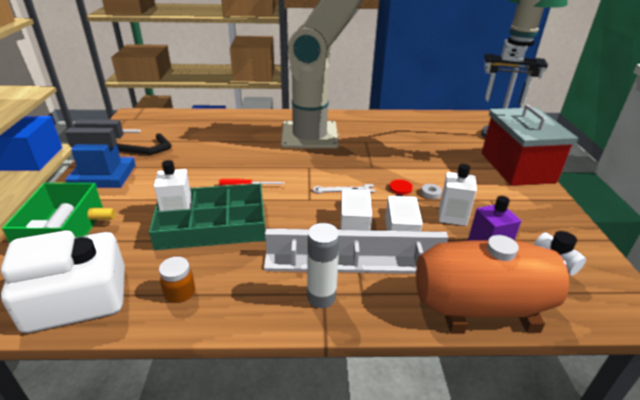

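View pics/a_top.png

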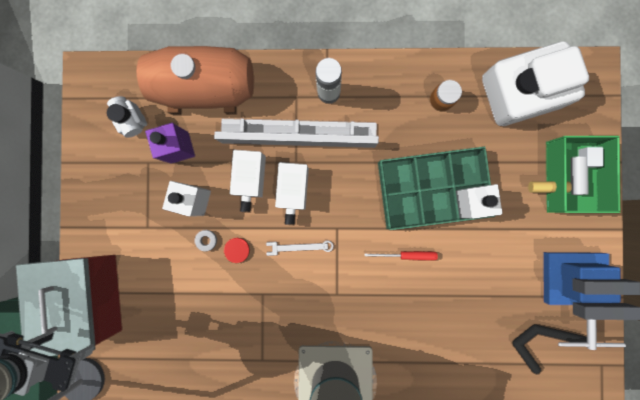

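View pics/a_wrist.png

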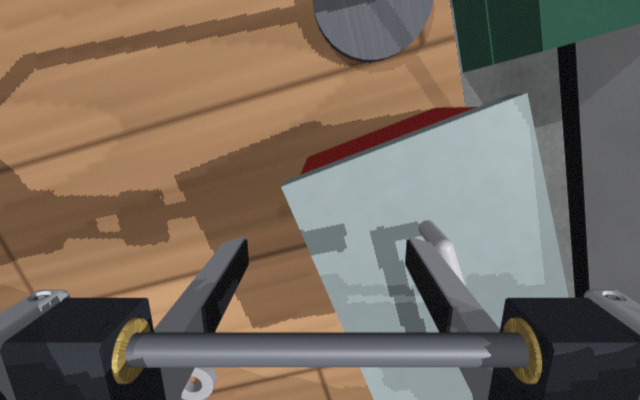

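The scene view shows two fallen bottles (about (356,212) and (404,218)), a standing one at (458,195) and one in the crate at (172,188). In the top view:
- **Fallen:** (247,175) and (292,187).
- **Standing:** (185,198).
- **Crated:** (480,202).
- **Backstop:** (297,132).
- **Crate:** (437,187).
- **Look-alikes to leave alone:** purple bottle (168,142), white round bottle (125,115), jerrycan (535,82), grey cylinder (328,78).

Next I'll take a close crop and measurements.

```bash
cat > h.py <<'E'
import numpy as np, cv2
from scipy.spatial.transform import Rotation as R
from station import bot
def ray(c,px,z):
    K=c["camera_matrix"];Rm=c["R"];t=c["t"]
    o=-Rm.T@t; d=Rm.T@np.linalg.inv(K)@np.array([px[0],px[1],1.])
    return o+d*(z-o[2])/d[2]
def proj(c,X):
    p=c["camera_matrix"]@(c["R"]@np.asarray(X,float)+c["t"]); return p[:2]/p[2]
def quat(pitch,yaw=0,flip=False):
    # pitch: angle of tool x below horizontal; heading yaw; jaw axis z horizontal
    h=np.array([np.cos(yaw),np.sin(yaw),0]); x=np.cos(pitch)*h+np.array([0,0,-np.sin(pitch)])
    z=np.array([-np.sin(yaw),np.cos(yaw),0]); z=-z if flip else z
    y=np.cross(z,x); return R.from_matrix(np.c_[x,y,z]).as_quat()
def save(c,n,box=None,s=1):
    im=c["img"][:,:,::-1]
    if box: x0,y0,x1,y1=box; im=im[y0:y1,x0:x1]
    cv2.imwrite(f"pics/{n}.png",cv2.resize(im,None,fx=s,fy=s,interpolation=cv2.INTER_CUBIC))
E
python3 - <<'E'
from h import *
c=bot.camera("top"); save(c,"b_top",(150,100,510,240),2.2)
im=c["img"].astype(int); hsv=cv2.cvtColor(c["img"],cv2.COLOR_RGB2HSV)
m=((hsv[:,:,1]<35)&(hsv[:,:,2]>195)).astype(np.uint8)
n,l,st,ce=cv2.connectedComponentsWithStats(m)
for i in range(1,n):
    if st[i,4]>150:
        cn=max(cv2.findContours((l==i).astype(np.uint8),0,2)[0],key=cv2.contourArea)
        r=cv2.minAreaRect(cn); print(st[i],ce[i].round(1),np.round(r[1],1),round(r[2],1), cv2.boxPoints(r).round(1).tolist())
m=((hsv[:,:,0]>70)&(hsv[:,:,0]<90)&(hsv[:,:,1]>80)).astype(np.uint8); m[:,:370]=0;m[:,515:]=0
cn=max(cv2.findContours(m,0,2)[0],key=cv2.contourArea);print("crate",cv2.boxPoints(cv2.minAreaRect(cn)))
# wrist camera in tool frame
w=bot.camera("wrist");s=bot.state();T=R.from_quat(s["tool_rot"]).as_matrix()
print("cam in tool",T.T@(-w["R"].T@w["t"]-s["tcp_pos"]), bot.grip_point_offset)
for p in (0,10,20,30,45,60,90,100,110,120):
    row=[]
    for x,z in ((.45,.06),(.5,.06),(.55,.06),(.6,.06),(.65,.06),(.6,.15),(.65,.1)):
        row.append(bot.ik([x,.1,z],quat(np.radians(p))) is not None)
    print(p,row)
E
```

```text
[ 494   41   94   77 4140] [541.5  77.2] [59.3 87.9] 72.3 [[491.6000061035156, 63.29999923706055], [575.4000244140625, 36.599998474121094], [593.4000244140625, 93.19999694824219], [509.6000061035156, 119.80000305175781]]
[171  54  22  22 383] [181.5  64.6] [21. 21.] 90.0 [[171.0, 54.0], [192.0, 54.0], [192.0, 75.0], [171.0, 75.0]]
[317  58  24  24 464] [328.2  69.6] [23. 23.] 90.0 [[317.0, 58.0], [340.0, 58.0], [340.0, 81.0], [317.0, 81.0]]
[439  80  23  23 393] [449.4  90.8] [21.2 21.9] 45.0 [[434.0, 91.0], [449.5, 75.5], [464.5, 90.5], [449.0, 106.0]]
[ 215  119  163   24 2531] [296.9 130.9] [162.2  20.5] 1.6 [[214.8000030517578, 138.1999969482422], [215.39999389648438, 117.69999694824219], [377.5, 122.19999694824219], [377.0, 142.6999969482422]]
[587 147  16  19 295] [594.5 156.2] [18. 15.] 90.0 [[587.0, 147.0], [602.0, 147.0], [602.0, 165.0], [587.0, 165.0]]
[ 230  150   31   51 1276] [245.  173.4] [27.9 49.7] 4.4 [[228.89999389648438, 199.0], [232.6999969482422, 149.39999389648438], [260.6000061035156, 151.60000610351562], [256.79998779296875, 201.10000610351562]]
[574 156  12  
[... 1374 characters left out ...]
0], [310.0, 369.0], [310.0, 399.0], [299.0, 399.0]]
crate [[378.22836 160.38098]
 [484.63327 146.73935]
 [493.54984 216.28848]
 [387.14493 229.93011]]
cam in tool [-0.17941971  0.08092133  0.00049391] -0.0188
0 [False, False, False, True, True, False, True]
10 [False, False, False, False, True, False, False]
20 [False, False, False, False, False, False, False]
30 [False, False, False, False, False, False, False]
45 [False, False, False, False, True, True, True]
60 [False, False, True, True, True, True, True]
90 [True, True, True, True, True, True, True]
100 [True, True, True, True, True, True, True]
110 [True, True, True, True, True, True, True]
120 [True, True, True, True, True, True, True]
```

View pics/b_top.png

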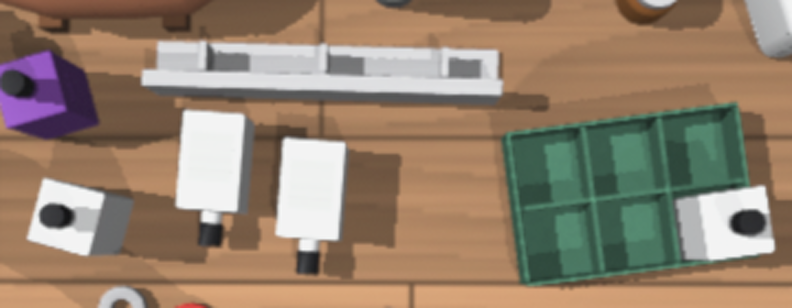

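```bash
cat >> h.py <<'E'
def fallen(c,known=False):
    hsv=cv2.cvtColor(c["img"],cv2.COLOR_RGB2HSV)
    m=((hsv[:,:,1]<35)&(hsv[:,:,2]>195)).astype(np.uint8)
    m=cv2.resize(m*255,None,fx=4,fy=4,interpolation=cv2.INTER_LINEAR)
    m=cv2.morphologyEx((m>127).astype(np.uint8),cv2.MORPH_OPEN,np.ones((70,70),np.uint8))
    out=[]
    for cn in cv2.findContours(m,0,2)[0]:
        r=cv2.minAreaRect(cn)
        b=(cv2.boxPoints(r)+.5)/4-.5
        out.append((np.array(r[0])/4,b))
    return out
def rect_world(c,b,z):
    P=np.array([ray(c,p,z)[:2] for p in b]); e=[P[(i+1)%4]-P[i] for i in range(4)]
    l=[np.linalg.norm(v) for v in e]
    return P.mean(0),P,np.array(l),[np.degrees(np.arctan2(v[1],v[0])) for v in e]
E
python3 - <<'E'
from h import *
c=bot.camera("top")
for ce,b in fallen(c):
    if 140<ce[0]<510 and 100<ce[1]<230:
        z=.076 if 220<ce[0]<320 else .12
        w=rect_world(c,b,z); print(ce,z,w[0].round(4),w[2].round(4),np.round(w[3],1))
# crate rim
b=np.array([[378.2,160.4],[484.6,146.7],[493.5,216.3],[387.1,229.9]])
w=rect_world(c,b,.06);print("crate rim",w[0],w[1].round(3).tolist(),w[2],w[3])
hsv=cv2.cvtColor(c["img"],cv2.COLOR_RGB2HSV)
# backstop top front edge (z=.075): lowest bright pixel per column
pts=[]
for u in range(222,374,4):
    v=[y for y in range(118,150) if hsv[y,u,2]>185 and hsv[y,u,1]<40]
    pts.append(ray(c,(u,max(v)+.5),.075)[:2])
pts=np.array(pts); p=np.polyfit(pts[:,1],pts[:,0],1); print("backstop face x=",p, "res",np.abs(np.polyval(p,pts[:,1])-pts[:,0]).max(), "ends",ray(c,(215,130),.075),ray(c,(378,135),.075))
save(c,"c_back",(205,110,385,225),4)
for fl in (False,True):
  for p in (0,30,40,50,60,75,90,105,120,135,150):
    print(fl,p,[bot.ik([x,.1,z],quat(np.radians(p),0,fl)) is not None for x,z in ((.45,.05),(.5,.05),(.55,.05),(.6,.05),(.5,.15),(.55,.15),(.6,.15),(.65,.15))])
E
```

```text
[291.625 186.125] 0.076 [0.5492 0.1185] [0.0769 0.1166 0.0767 0.1168] [ -89.9 -179.7   90.2    0.4]
[245.62496948 173.12498474] 0.076 [0.5838 0.242 ] [0.0774 0.1171 0.0773 0.1174] [ -90.  -179.6   90.2    0.5]
[337.125 132.125] 0.12 [ 0.6848 -0.0015] [0.0453 0.0506 0.0453 0.0507] [ -90.1 -179.8   90.     0.2]
crate rim [ 0.54438727 -0.26742519] [[0.619, -0.114], [0.656, -0.397], [0.47, -0.42], [0.432, -0.138]] [0.28553434 0.18716796 0.2843592  0.18819873] [np.float64(-82.57885915606865), np.float64(-173.02826763476807), np.float64(97.62994613482273), np.float64(7.332536893050772)]
backstop face x= [0.0294496  0.66725187] res 0.0013894202490186691 ends [0.69881549 0.32489968 0.075     ] [ 0.68480953 -0.11176615  0.075     ]
False 0 [False, False, False, True, False, False, False, False]
False 30 [False, False, False, False, False, False, False, False]
False 40 [False, False, False, False, False, False, False, True]
False 50 [False, False, False, True, False, False, True, True]
False 60 [False, False, True, True, True, True, True, True]
False 75 [True, True, True, True, True, True, Tru
[... 276 characters left out ...]
alse, False, False, False, False]
True 0 [False, False, False, True, False, False, False, False]
True 30 [False, False, False, False, False, False, False, False]
True 40 [False, False, False, False, False, False, False, True]
True 50 [False, False, False, True, False, False, True, True]
True 60 [False, False, True, True, True, True, True, True]
True 75 [True, True, False, True, True, True, True, True]
True 90 [True, True, True, True, True, True, True, True]
True 105 [True, True, True, True, True, True, True, True]
True 120 [True, True, True, True, True, True, True, True]
True 135 [True, True, True, True, True, True, True, False]
True 150 [True, True, False, False, False, False, False, False]
```

View pics/c_back.png

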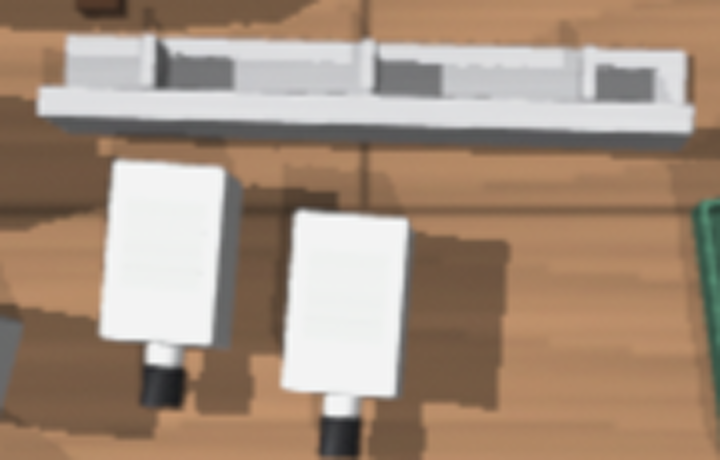

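```bash
sed -i 's/np.ones((70,70),np.uint8)/cv2.getStructuringElement(cv2.MORPH_ELLIPSE,(61,61))/' h.py
python3 - <<'E'
from h import *
c=bot.camera("top")
for ce,b in fallen(c):
    if 140<ce[0]<510 and 145<ce[1]<230:
        z=.076 if 220<ce[0]<320 else .12
        w=rect_world(c,b,z); print(ce,z,w[0].round(4),w[2].round(4),np.round(w[3],1))
for y in (.12,.24):
 for p in (50,55,60,120,130,135,140,145,150):
  print(y,p,[bot.ik([x,y,z],quat(np.radians(p),0)) is not None for x,z in ((.40,.07),(.45,.07),(.5,.07),(.55,.07),(.45,.05),(.55,.03),(.6,.03),(.57,.03))])
E
```

```text
[290.97940063 186.51763916] 0.076 [0.5482 0.1202] [0.1222 0.0764 0.122  0.0763] [ -4.  -94.3 175.9  85.9]
[245.30432129 173.22328186] 0.076 [0.5835 0.2429] [0.1212 0.0765 0.1209 0.0763] [ -4.3 -94.8 175.6  85.4]
0.12 50 [False, False, False, False, False, False, True, False]
0.12 55 [False, False, False, True, False, True, True, True]
0.12 60 [False, False, False, True, False, True, True, True]
0.12 120 [True, True, True, True, True, True, True, True]
0.12 130 [True, True, True, True, True, True, True, True]
0.12 135 [True, True, True, True, True, True, True, True]
0.12 140 [True, True, True, True, True, True, False, True]
0.12 145 [True, True, True, True, True, True, False, False]
0.12 150 [True, True, True, False, True, False, False, False]
0.24 50 [False, False, True, True, False, True, True, True]
0.24 55 [False, False, True, True, False, True, True, True]
0.24 60 [False, True, True, True, True, True, True, True]
0.24 120 [True, True, True, True, True, True, True, True]
0.24 130 [True, True, True, True, True, True, True, True]
0.24 135 [True, True, True, True, True, True, True, True]
0.24 140 [True, True, True, True, True, True, False, True]
0.24 145 [True, True, True, False, True, False, False, False]
0.24 150 [True, True, True, False, True, False, False, False]
```

```bash
cat >> h.py <<'E'
OFF=0.019
def tcp(g,pitch,yaw):
    d=np.array([np.cos(pitch)*np.cos(yaw),np.cos(pitch)*np.sin(yaw),-np.sin(pitch)])
    return np.asarray(g)+OFF*d, quat(pitch,yaw)
def st(msg=""):
    s=bot.state(); print(msg,round(s["time_s"],1),"tcp",s["tcp_pos"].round(3),"F",s["contact_force"].round(1),"gap",round(s["finger_gap"],4))
def lin(g,p,yaw,v=.15):
    t,q=tcp(g,np.radians(p),np.radians(yaw)); bot.move_linear(list(t),v=v,ori=list(q))
def mp(g,p,yaw):
    t,q=tcp(g,np.radians(p),np.radians(yaw)); bot.movep(list(t),list(q))
def pick_fallen(top,yaw,h=.07,zg=.043,xs=.56):
    d=np.array([np.cos(np.radians(yaw)),np.sin(np.radians(yaw))])
    g=np.r_[top+d*(.06-h),zg]
    mp(g+[-.05,0,.16],60,yaw); st("pre")
    bot.grip(.094,50)
    a=np.radians(60); app=np.array([-d[0]*np.cos(a),-d[1]*np.cos(a),np.sin(a)])
    lin(g+app*.09,60,yaw,.2); lin(g,60,yaw,.1); st("at")
    bot.grip(.06,50); st("gripped")
    return g
E
python3 - <<'E'
from h import *
p=np.array([.5835,.2429]); 
st()
q=quat(np.radians(90),0)
print(bot.ik([.45,.24,.35],q))
bot.movep([.45,.24,.35],list(q)); st("up")
g=pick_fallen(p,-4.3)
g2=g+[0,0,.09]; lin(g2,60,-4.3); st("lift")
c=bot.camera("scene"); save(c,"d_lift")
E
```

```text
0.3 tcp [0.172 0.627 0.205] F [-0.3 -0.4 -0.4] gap 0.0936
[-0.64481077  0.28505706  0.13410225  1.68507423 -0.04077378  1.17418233
  1.07049526]
up 2.2 tcp [0.45  0.241 0.35 ] F [0.3 0.7 0.8] gap 0.0938
pre 3.3 tcp [0.534 0.243 0.187] F [ 0.   0.6 -0.3] gap 0.0938
at 5.5 tcp [0.583 0.243 0.027] F [ 0.6 -0.4  0.4] gap 0.0941
gripped 5.9 tcp [0.583 0.243 0.027] F [-2.6 -0.1  4.5] gap 0.0759
lift 6.8 tcp [0.582 0.243 0.116] F [ 0.  -0.4 -4.3] gap 0.0758
```

View pics/d_lift.png

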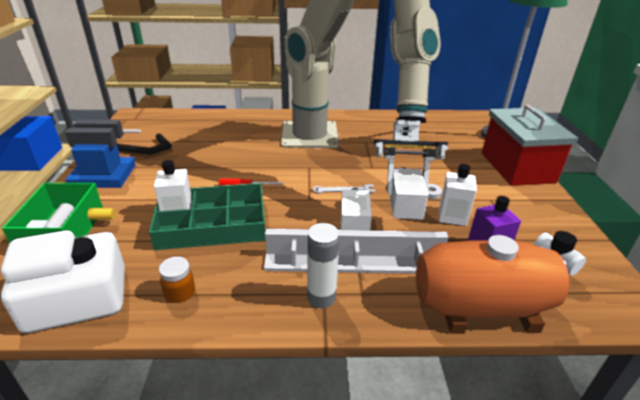

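Bottle 1 is held and lifted at (408,195), still level. Next I'll rotate it about the grasp point.

```bash
cat >> h.py <<'E'
def stand_up(g,yaw,xs,ys,pend=149,h=.07,zr=.14,yaw2=0):
    n=7; st0=np.array([g[0],g[1],zr]); en=np.array([xs,ys,zr])
    for i in range(1,n+1):
        f=i/n; lin(st0+(en-st0)*f,60+(pend-60)*f,yaw+(yaw2-yaw)*f,.12)
    st("rotated")
E
python3 - <<'E'
from h import *
g=np.array([.5735,.2436,.133])
stand_up(g,-4.3,.50,.24)
c=bot.camera("scene"); save(c,"e_rot")
print(bot.ik(*[list(v) for v in tcp([.50,.24,.071],np.radians(149),0)]))
E
```

```text
rotated 10.5 tcp [0.484 0.241 0.13 ] F [ 0.3 -0.6 -4.6] gap 0.076
[-0.10164209  1.35806479 -0.64000071  0.92162803  0.13065784  1.89823544
  0.95501568]
```

View pics/e_rot.png

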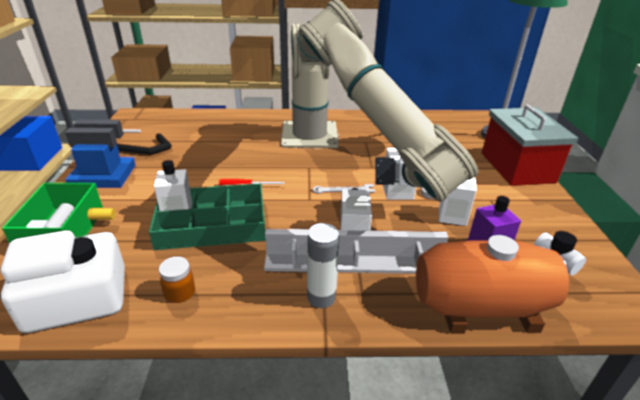

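```bash
python3 - <<'E'
from h import *
for z in (.11,.09,.08,.075,.073,.0715):
    lin([.50,.24,z],149,0,.06); s=bot.state(); print(z,s["contact_force"].round(1))
    if s["contact_force"][2]>3: break
c=bot.camera("scene"); save(c,"f_low",(300,80,560,300),3)
E
```

```text
0.11 [ 0.2 -0.  -5.4]
0.09 [-1.  -0.1 -4.9]
0.08 [ 0.3  0.2 -4.8]
0.075 [ 0.   0.1 -4.3]
0.073 [-0.2  0.3 -4.7]
0.0715 [ 0.2 -0.9 -2.4]
```

View pics/f_low.png

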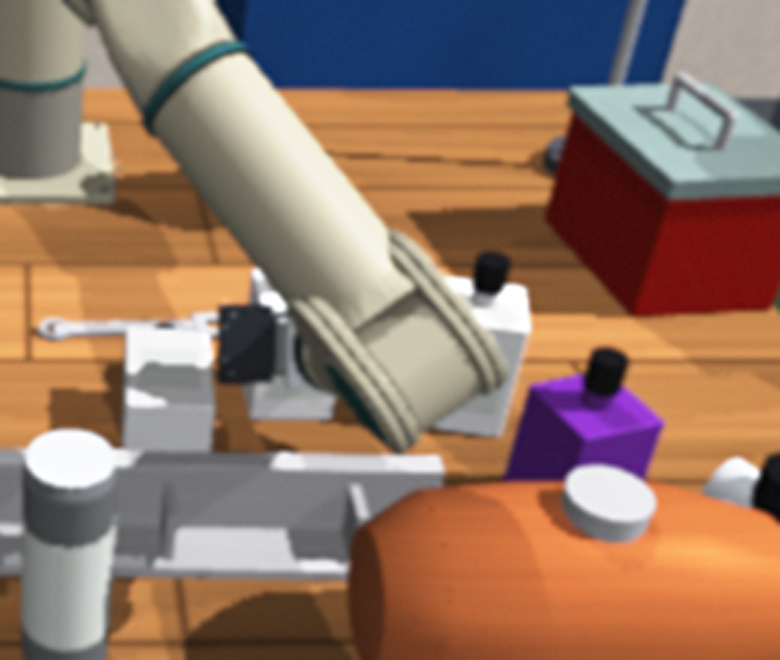

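```bash
cat >> h.py <<'E'
def release_up(x,y,z,pend=149,yaw=0):
    bot.grip(.094); bot.hold(.3); st("open")
    lin([x+.005,y,z+.06],pend,yaw,.1)
    lin([x+.03,y,z+.14],pend-15,yaw,.12)
    lin([x+.02,y,z+.25],100,yaw,.2); st("up")
E
python3 - <<'E'
from h import *
print([bot.ik(*[list(v) for v in tcp(g,np.radians(p),0)]) is not None for g,p in (([.505,.24,.131],149),([.53,.24,.21],134),([.52,.24,.32],100))])
E
```

```text
[True, True, True]
```

```bash
python3 - <<'E'
from h import *
release_up(.50,.24,.0715)
q=quat(np.radians(90),0); bot.movep([.40,.40,.4],list(q)); st()
c=bot.camera("top"); save(c,"g_top",(130,100,510,260),2.1)
c=bot.camera("scene"); save(c,"g_scene",(130,100,530,300),2)
E
```

```text
open 13.6 tcp [0.484 0.24  0.062] F [0.2 0.6 0.4] gap 0.0941
up 15.9 tcp [0.517 0.239 0.301] F [ 0.6 -0.4 -0.6] gap 0.094
 16.8 tcp [0.402 0.398 0.398] F [ 0.6 -0.5 -0.4] gap 0.0936
```

View pics/g_top.png

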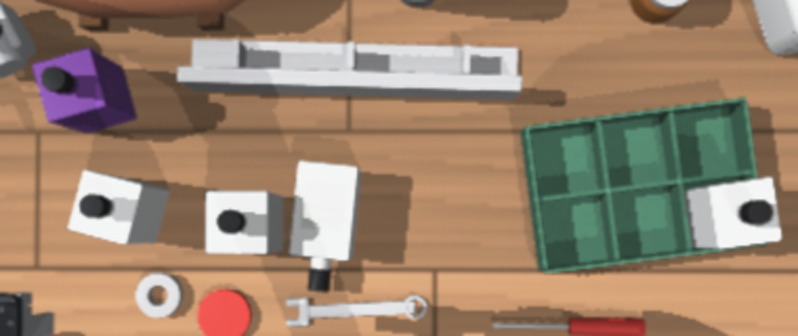

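View pics/g_scene.png

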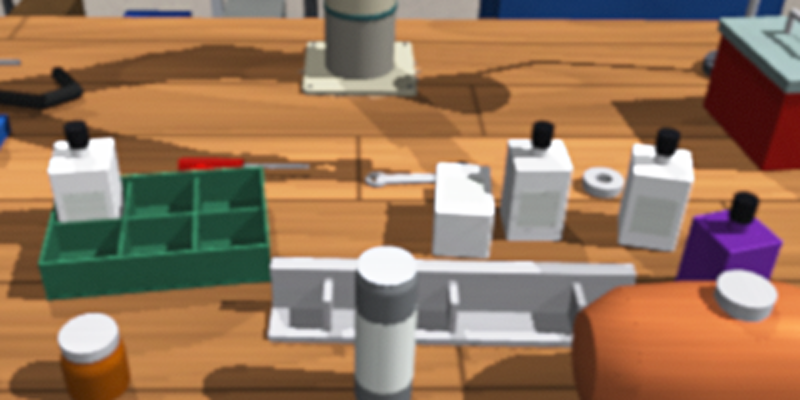

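Bottle 1 stands at (240,222) in the crop. Bottle 2 still lies where it was. Next I'll grip bottle 1 by the cap and set it against the backstop.

```bash
cat >> h.py <<'E'
def cap(c,guess,z=.15,win=14):
    g=proj(c,[guess[0],guess[1],z]); x0,y0=np.round(g).astype(int)-win
    roi=c["img"][y0:y0+2*win+1,x0:x0+2*win+1].max(2)
    m=(roi<62).astype(np.uint8); n,l,s,ce=cv2.connectedComponentsWithStats(m)
    i=1+np.argmax(s[1:,4]); p=ce[i]+[x0,y0]
    print("cap px",p.round(1),"area",s[i,4]); return ray(c,p,z)[:2]
def body_top(c,guess,z=.12):
    g=proj(c,[guess[0],guess[1],z]); best=None
    for ce,b in fallen(c):
        if np.linalg.norm(ce-g)<18: best=rect_world(c,b,z)
    return best
def pick_cap(xy,yaw=0,zg=.152):
    bot.grip(.075,40); mp([*xy,.30],90,yaw); lin([*xy,zg],90,yaw,.15); st("at cap")
    bot.grip(.02,40); st("cap gripped"); 
E
python3 - <<'E'
from h import *
c=bot.camera("top"); p=cap(c,[.495,.24]); print(p)
b=body_top(c,[.495,.24]); print(b and (b[0],b[2],b[3]))
E
```

```text
cap px [240.1 205.1] area 88
[0.49606775 0.23860851]
None
```

```bash
cat >> h.py <<'E'
def to_backstop(x,y,zg,yaw=0,dx=0):
    xf=.66725+.02945*y; xt=xf-.038/np.cos(.03)
    lin([x,y*0+y,zg+.03],90,yaw,.15)
    lin([xt-.03,y,zg+.03],90,-1.7,.15); lin([xt-.012,y,zg+.004],90,-1.7,.1); bot.hold(.2)
    f0=bot.state()["contact_force"]
    for k in np.arange(-.010,.010,.0015):
        lin([xt+k,y,zg+.004],90,-1.7,.03); bot.hold(.1); f=bot.state()["contact_force"]-f0
        if f[0]<-2.0: break
    print("contact k",k,f.round(1))
    lin([xt+k-.001,y,zg+.001],90,-1.7,.03); st("down")
    bot.grip(.075); bot.hold(.2); lin([xt+k-.001,y,.32],90,-1.7,.2); st("done")
E
python3 - <<'E'
from h import *
c=bot.camera("top"); p=cap(c,[.495,.24])
pick_cap(p); lin([*p,.182],90,0,.1); st("lift")
to_backstop(p[0],.262,.152)
bot.movep([.40,.40,.4],list(quat(np.pi/2)))
c=bot.camera("top"); save(c,"h_top",(130,100,510,260),2.1)
c=bot.camera("scene"); save(c,"h_scene",(130,100,530,300),2)
E
```

```text
cap px [240.1 205.1] area 88
at cap 19.6 tcp [0.497 0.239 0.134] F [-0.1  0.   0.1] gap 0.0749
cap gripped 20.3 tcp [0.496 0.239 0.133] F [-0.6  0.7  0. ] gap 0.0294
lift 20.8 tcp [0.496 0.238 0.163] F [ 0.3 -0.2 -5.1] gap 0.0292
contact k 0.0019999999999999966 [-4.3 -0.1  2.3]
down 26.1 tcp [0.638 0.262 0.134] F [-3.2  1.4 -4.1] gap 0.0294
done 28.1 tcp [0.637 0.262 0.3  ] F [-0.6  0.3 -0.3] gap 0.0746
```

View pics/h_top.png

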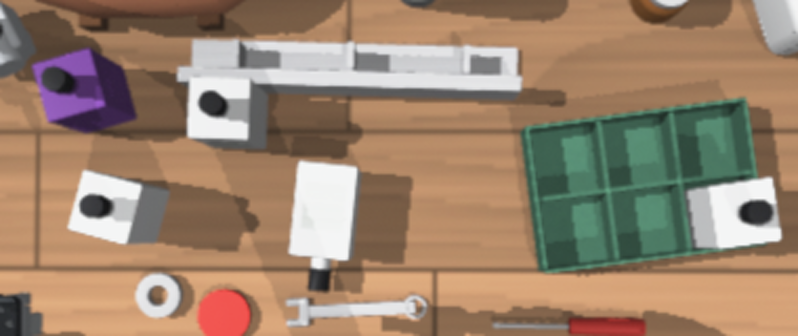

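View pics/h_scene.png

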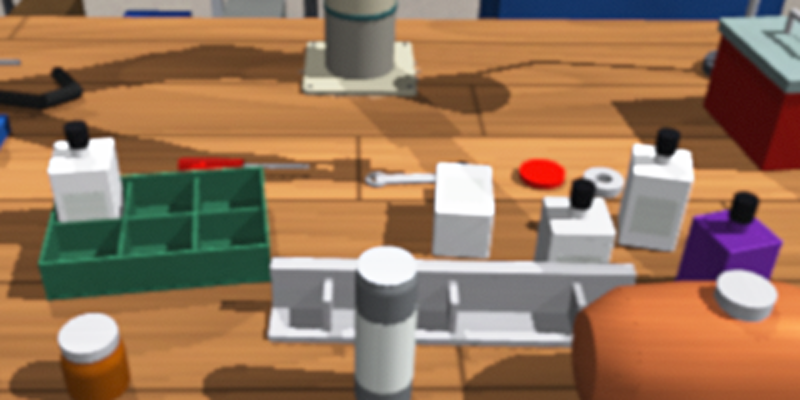

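Bottle 1 stands at the backstop, at (220,108) in the top crop. Bottle 2 lies at (325,212), and I'll re-measure it and do the same.

```bash
python3 - <<'E'
from h import *
c=bot.camera("top")
for ce,b in fallen(c):
    if 262<ce[0]<330 and 150<ce[1]<230:
        w=rect_world(c,b,.076); print(ce,w[0].round(4),w[2].round(4),np.round(w[3],1)); break
p=w[0]; yaw=[a for a,l in zip(w[3],w[2]) if l>.1 and abs(a)<45][0]; print(p,yaw)
bot.movep([.45,.12,.35],list(quat(np.pi/2)))
g=pick_fallen(p,yaw)
lin(g+[0,0,.09],60,yaw); st("lift")
stand_up(g+[0,0,.09],yaw,.50,.105)
for z in (.11,.09,.08,.075,.073,.0715):
    lin([.50,.105,z],149,0,.06)
st("low")
c=bot.camera("scene"); save(c,"i_scene",(130,100,530,300),2)
E
```

```text
[283.67697144 200.35522461] [0.5112 0.1395] [0.1208 0.0767 0.1206 0.0766] [ -5.3 -95.6 174.6  84.6]
[0.51124074 0.13945984] -5.34489648142115
pre 32.1 tcp [0.461 0.14  0.187] F [-0.3 -0.5  0.7] gap 0.0749Traceback (most recent call last):
  File "<stdin>", line 8, in <module>
  File "h.py", line 50, in pick_fallen
    lin(g+app*.09,60,yaw,.2); lin(g,60,yaw,.1); st("at")
    ~~~^^^^^^^^^^^^^^^^^^^^^
  File "h.py", line 41, in lin
    t,q=tcp(g,np.radians(p),np.radians(yaw)); bot.move_linear(list(t),v=v,ori=list(q))
                                              ~~~~~~~~~~~~~~~^^^^^^^^^^^^^^^^^^^^^^^^^
station.Unreachable: the arm cannot follow that straight line within its joint ranges
```

The knock has happened: bottle 2 is now at (0.511, 0.140), too near for the 60° grasp. I'll grip it from above, set it back further out, then carry on.

```bash
python3 - <<'E'
from h import *
bot.movep([.50,.135,.30],list(quat(np.pi/2)))
c=bot.camera("top"); save(c,"i_top",(130,100,510,260),2.1)
p=np.array([.5112,.1395]); yaw=-5.3
bot.grip(.094,50)
lin([*p,.12],90,yaw); lin([*p,.043],90,yaw,.08); st("at"); bot.grip(.06,50); st("grip")
lin([*p,.07],90,yaw); lin([.575,.13,.07],90,0); lin([.575,.13,.044],90,0,.06); st("dn")
bot.grip(.094); lin([.575,.13,.20],90,0,.2)
bot.movep([.42,.2,.35],list(quat(np.pi/2))); c=bot.camera("top"); save(c,"j_top",(130,100,510,260),2.1)
E
```

```text
at 37.0 tcp [0.512 0.14  0.024] F [-0.  -0.1  0.2] gap 0.0937
grip 37.4 tcp [0.511 0.139 0.024] F [-0.2 -1.4  3. ] gap 0.076
dn 38.9 tcp [0.575 0.13  0.024] F [-0.3 -0.1 -7.7] gap 0.0762
```

View pics/j_top.png

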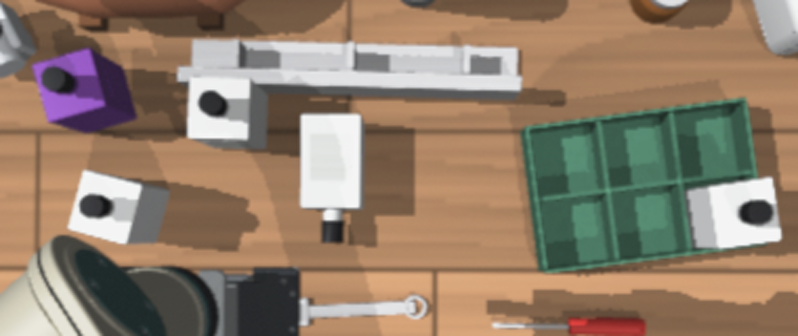

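Bottle 2 now lies further out and straight, at (330,160) in the crop. I'll re-measure and stand it up.

```bash
python3 - <<'E'
from h import *
c=bot.camera("top")
for ce,b in fallen(c):
    if 262<ce[0]<330 and 145<ce[1]<230:
        w=rect_world(c,b,.076); break
p=w[0]; yaw=[a for a,l in zip(w[3],w[2]) if l>.1 and abs(a)<45][0]; print(p,yaw,w[2].round(3))
bot.movep([.45,.12,.35],list(quat(np.pi/2)))
g=pick_fallen(p,yaw)
lin(g+[0,0,.09],60,yaw); st("lift")
stand_up(g+[0,0,.09],yaw,.50,.105)
for z in (.11,.09,.08,.075,.073,.0715):
    lin([.50,.105,z],149,0,.06)
st("low")
release_up(.50,.105,.0715)
bot.movep([.42,.25,.4],list(quat(np.pi/2))); c=bot.camera("top"); save(c,"k_top",(130,100,510,260),2.1)
print(cap(c,[.495,.105]))
E
```

```text
[0.57357537 0.1312853 ] 0.37751361107460407 [0.074 0.117 0.074 0.118]
pre 43.1 tcp [0.524 0.132 0.187] F [ 0.3 -0.2  0.6] gap 0.0934
at 44.9 tcp [0.573 0.131 0.027] F [-0.4  0.3  0.5] gap 0.094
gripped 45.4 tcp [0.573 0.131 0.027] F [-1.4 -1.3  4.9] gap 0.0759
lift 46.1 tcp [0.572 0.131 0.115] F [-0.1 -0.  -7.1] gap 0.076
rotated 49.4 tcp [0.484 0.106 0.131] F [ 0.6 -0.4 -6.5] gap 0.076
low 51.6 tcp [0.484 0.105 0.062] F [ 0.6  0.  -4.2] gap 0.0757
open 52.4 tcp [0.484 0.105 0.062] F [ 0.2 -1.  -0.8] gap 0.094
up 54.7 tcp [0.517 0.104 0.301] F [ 0.5  0.4 -0.1] gap 0.0934
cap px [294.1 205.1] area 75
[0.49645942 0.103868  ]
```

View pics/k_top.png

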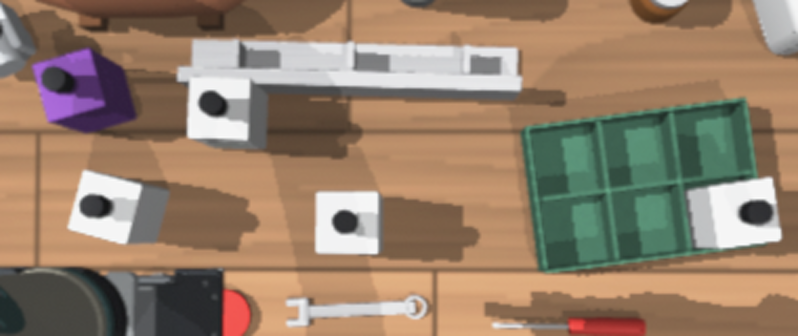

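Bottle 2 is upright at (347,222) in the crop. Next I'll move it into the row beside bottle 1.

```bash
python3 - <<'E'
from h import *
c=bot.camera("top"); p=cap(c,[.496,.104])
pick_cap(p); lin([*p,.182],90,0,.1); st("lift")
to_backstop(p[0],.155,.152)
bot.movep([.40,.30,.4],list(quat(np.pi/2))); bot.hold(.3)
c=bot.camera("top"); save(c,"l_top",(130,100,510,260),2.1)
for gx in ([.638,.262],[.634,.155]):
    q=cap(c,gx); print("cap",q,"backstop x",(q[0]-.66725-.02945*q[1])-.010)
c=bot.camera("scene"); save(c,"l_scene",(130,100,530,300),2)
E
```

```text
cap px [294.2 205.1] area 74
at cap 58.1 tcp [0.497 0.104 0.134] F [-0.2  0.7 -0.1] gap 0.075
cap gripped 58.9 tcp [0.496 0.104 0.133] F [ 0.3  2.4 -0.3] gap 0.0294
lift 59.3 tcp [0.496 0.103 0.163] F [-0.5  0.1 -7.4] gap 0.0295
contact k 0.0019999999999999966 [-3.4 -1.4  1.9]
down 64.7 tcp [0.635 0.155 0.134] F [-1.7  0.3 -7.5] gap 0.0294
done 66.8 tcp [0.634 0.155 0.3  ] F [ 0.1 -0.8 -0.8] gap 0.0748
cap px [231.4 149.2] area 99
cap [0.63553428 0.26154506] backstop x -0.04941822016624
cap px [274.  150.3] area 87
cap [0.63261652 0.15474464] backstop x -0.04919070920263155
```

View pics/l_top.png

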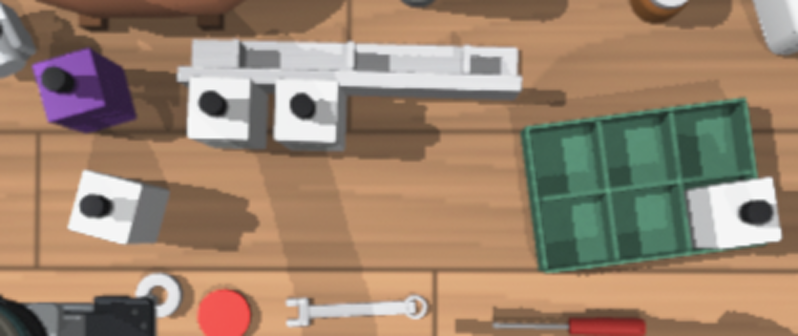

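View pics/l_scene.png

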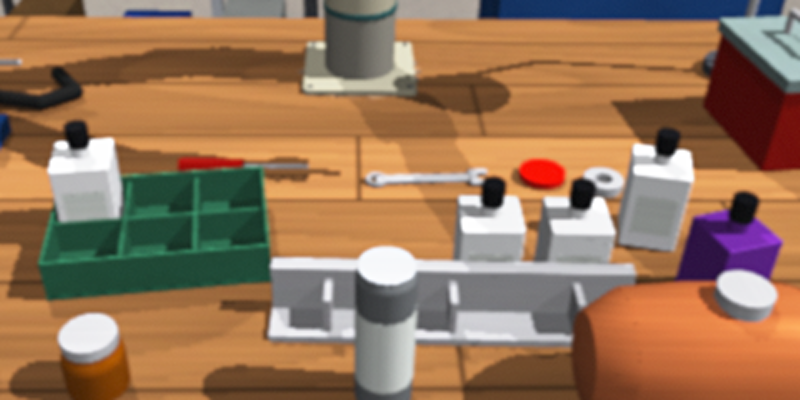

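Both fallen bottles stand against the backstop, at (222,108) and (308,110) in the crop; each reads x ≈ -0.049 in the backstop frame, so condition 1 is met. Now I'll check the crate pose with an overlay of projected points.

```bash
cat >> h.py <<'E'
CR=np.array([.5444,-.2674]); CY=7.4
def cell(x,y,CR=None,CY=None):
    CR=globals()["CR"] if CR is None else CR; a=np.radians(globals()["CY"] if CY is None else CY)
    return CR+np.array([x*np.cos(a)-y*np.sin(a),x*np.sin(a)+y*np.cos(a)])
E
cat > ov.py <<'E'
from h import *
def ov(n):
    c=bot.camera("top"); x0,y0,s=370,135,5.5
    im=cv2.resize(c["img"][y0:y0+105,x0:x0+140,::-1],None,fx=s,fy=s,interpolation=cv2.INTER_CUBIC)
    def L(a,b,col):
        P=[tuple(int(v) for v in ((proj(c,[*cell(*q[:2]),q[2]])-[x0,y0]+.5)*s)) for q in (a,b)]
        cv2.line(im,*P,col,1)
    X,Y=.0955,.142
    for a,b in (((-X,-Y),(X,-Y)),((X,-Y),(X,Y)),((X,Y),(-X,Y)),((-X,Y),(-X,-Y)),((0,-Y),(0,Y)),((-X,.0465),(X,.0465)),((-X,-.0465),(X,-.0465))): L((*a,.06),(*b,.06),(0,0,255))
    for i in (-1,1):
        for j in (-1,0,1):
            q=(i*.0465,j*.093,.005); L((q[0]-.044,q[1]-.044,.005),(q[0]+.044,q[1]-.044,.005),(0,255,255)); L((q[0]-.044,q[1]-.044,.005),(q[0]-.044,q[1]+.044,.005),(0,255,255))
    cv2.imwrite(f"pics/{n}.png",im)
E
python3 -c "
from ov import *
ov('m_ov')"
```

```text
(no output)
```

View pics/m_ov.png

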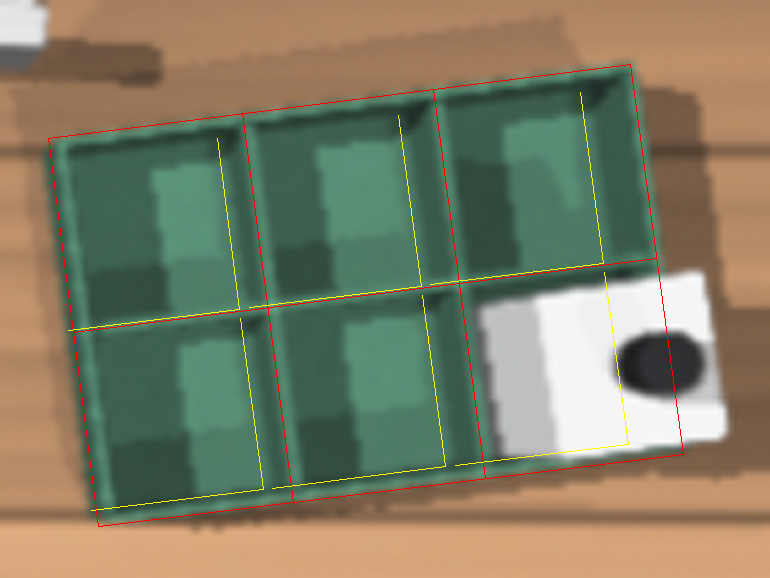

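The overlay lines sit on the crate's rim and dividers within about 2 mm. The crated bottle is in cell (-x,-93) and the other five cells are empty. Now I'll load them.

```bash
cat >> h.py <<'E'
def place(xy,yaw,zg=.152):
    lin([*xy,.345],90,yaw,.2); bot.hold(.2); f0=bot.state()["contact_force"]; st("over")
    lin([*xy,zg+.075],90,yaw,.15)
    for b in (.055,.04,.025,.015,.010,.007,.0055):
        lin([*xy,zg+b],90,yaw,.06); f=bot.state()["contact_force"]-f0
        if f[2]>12 or np.hypot(f[0],f[1])>12: print("STOP",b,f.round(1)); return False
    st("low"); print((f).round(1))
    bot.grip(.075); bot.hold(.3); lin([*xy,.345],90,yaw,.25); st("placed"); return True
E
python3 - <<'E'
from h import *
c=bot.camera("top"); p=cap(c,[.634,.155]); print(p)
pick_cap(p,-1.7); lin([*p,.345],90,-1.7,.15); st("lift")
place(cell(.0465,-.093),7.4)
from ov import *
bot.movep([.42,.1,.35],list(quat(np.pi/2)))
ov("n_ov"); c=bot.camera("scene"); save(c,"n_scene",(130,100,530,300),2)
E
```

```text
cap px [274.  150.3] area 87
[0.63261652 0.15474464]
at cap 70.9 tcp [0.633 0.155 0.134] F [-0.   0.4 -0.3] gap 0.0755
cap gripped 71.7 tcp [0.633 0.155 0.133] F [ 0.8  0.5 -0.8] gap 0.0293
lift 73.1 tcp [0.632 0.154 0.325] F [-0.1  0.4 -6.6] gap 0.0291
over 76.0 tcp [ 0.603 -0.353  0.326] F [ 0.7  0.2 -7.3] gap 0.0295
low 79.3 tcp [ 0.602 -0.354  0.138] F [-0.7  0.2 -6. ] gap 0.0299
[-1.4  0.   1.2]
placed 81.3 tcp [ 0.602 -0.354  0.325] F [-0.5 -0.4 -0.1] gap 0.075
```

View pics/n_ov.png

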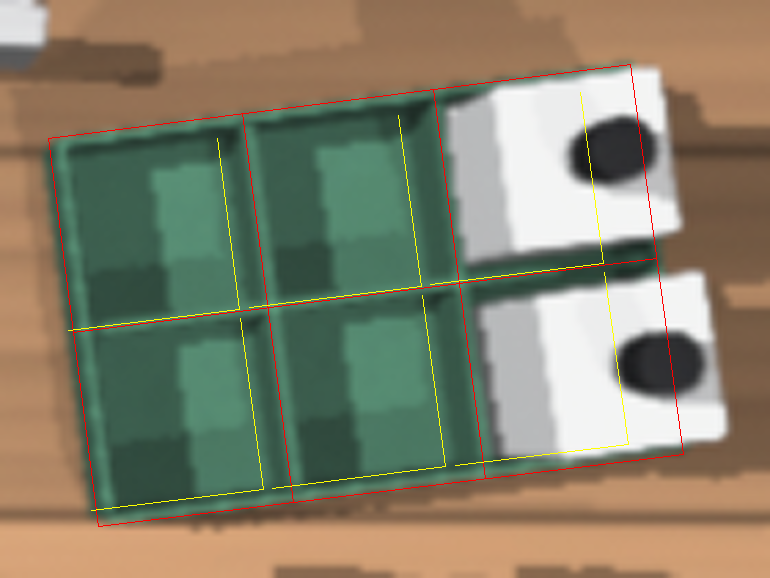

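View pics/n_scene.png

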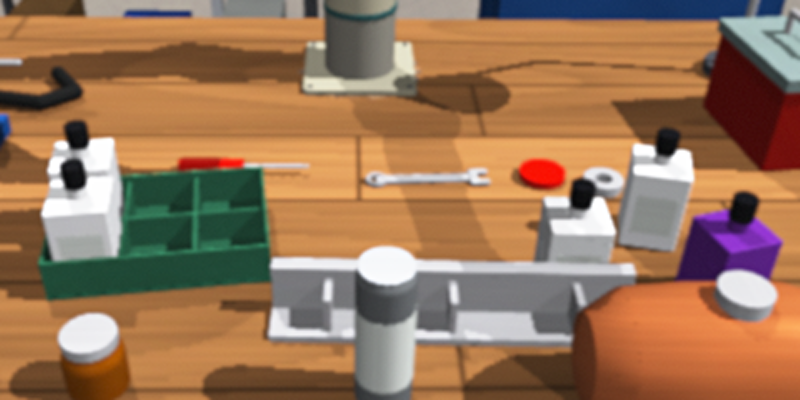

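The bottle sits upright in cell (+x,-93), with its cap at (612,150) in the overlay. Next is bottle 1.

```bash
python3 - <<'E'
from h import *
c=bot.camera("top"); p=cap(c,[.638,.262]); print(p)
pick_cap(p,-1.7); lin([*p,.345],90,-1.7,.15); st("lift")
place(cell(.0445,.093),7.4)
from ov import *
bot.movep([.42,.1,.35],list(quat(np.pi/2)))
ov("o_ov"); c=bot.camera("top"); save(c,"o_st",(140,165,225,265),6)
hsv=cv2.cvtColor(c["img"],cv2.COLOR_RGB2HSV)
m=((hsv[:,:,1]<35)&(hsv[:,:,2]>195)).astype(np.uint8)
n,l,s,ce=cv2.connectedComponentsWithStats(m); i=l[202,190] or l[190,175]; print(s[i],ce[i])
cn=max(cv2.findContours((l==i).astype(np.uint8),0,2)[0],key=cv2.contourArea)
w=rect_world(c,cv2.boxPoints(cv2.minAreaRect(cv2.convexHull(cn))),.12); print(w[0],w[2],w[3])
print("cap",cap(c,w[0],win=16))
E
```

```text
cap px [231.4 149.2] area 97
[0.6355249  0.26154943]
at cap 85.7 tcp [0.636 0.262 0.134] F [0.2 0.1 0.2] gap 0.0753
cap gripped 86.5 tcp [0.636 0.262 0.133] F [ 0.6  1.2 -0.9] gap 0.0295
lift 87.9 tcp [0.635 0.261 0.325] F [-0.1  0.1 -4.4] gap 0.0295
over 90.4 tcp [ 0.577 -0.169  0.326] F [-1.  -0.6 -4.1] gap 0.0296
low 93.7 tcp [ 0.576 -0.169  0.138] F [ 0.7 -0.3 -5.2] gap 0.0291
[ 1.7  0.3 -1.1]
placed 95.8 tcp [ 0.576 -0.17   0.325] F [-0.7 -0.7 -0.3] gap 0.0755
[163 181  34  35 563] [178.92717584 198.22024867]
[0.51336599 0.40273483] [0.07499057 0.07420358 0.07481303 0.07414016] [np.float64(-14.43691916936111), np.float64(-104.63293597777302), np.float64(165.51481500692998), np.float64(75.50411488241463)]
cap px [177.4 197.9] area 71
cap [0.51333071 0.39642123]
```

View pics/o_ov.png

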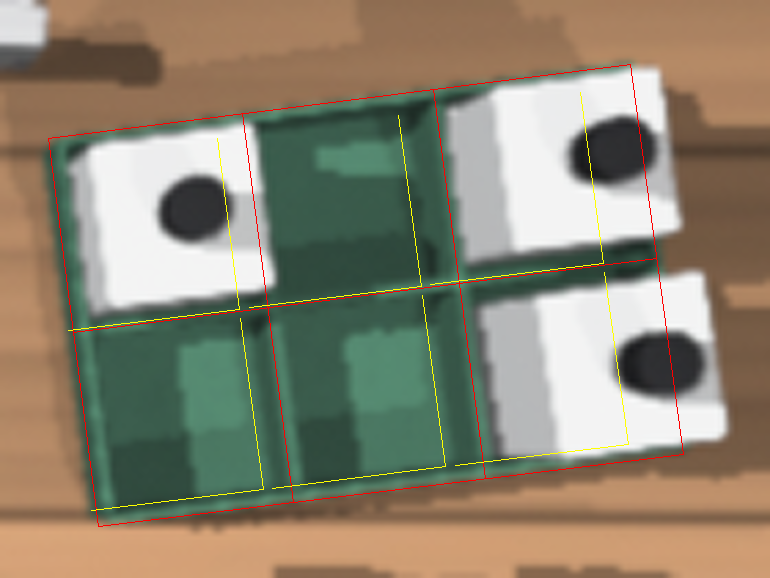

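View pics/o_st.png

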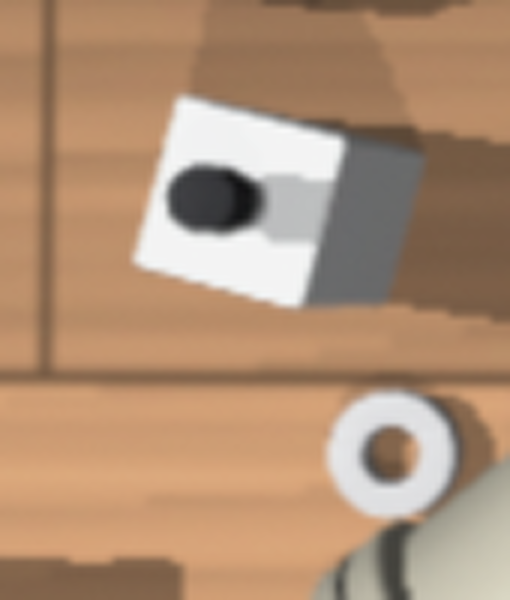

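Bottle 1 is in cell (+x,+93). The standing bottle is at (0.513, 0.40), yaw about -14.5°, clear of the ring. I'll load it now.

```bash
python3 - <<'E'
from h import *
p=np.array([.5133,.399])
mp([.48,.35,.345],90,-14.5)
pick_cap(p,-14.5); lin([*p,.345],90,-14.5,.15); st("lift")
lin([.50,.1,.345],90,0,.2)
place(cell(-.0465,0),7.4)
from ov import *
bot.movep([.42,.1,.4],list(quat(np.pi/2))); bot.hold(.5)
ov("p_ov"); c=bot.camera("scene"); save(c,"p_scene",(130,100,530,300),2)
save(bot.camera("top"),"p_top"); st()
E
```

```text
at cap 99.8 tcp [0.514 0.4   0.134] F [ 0.  -0.5  1. ] gap 0.0748
cap gripped 100.6 tcp [0.513 0.4   0.133] F [-0.3  2.5  1.4] gap 0.0291
lift 102.0 tcp [0.513 0.398 0.325] F [ 0.4  0.  -7.3] gap 0.0293
over 105.9 tcp [ 0.498 -0.273  0.326] F [ 0.7  0.5 -6.7] gap 0.0295
low 109.2 tcp [ 0.498 -0.273  0.138] F [ 0.3 -0.6 -7.1] gap 0.0297
[-0.4 -1.1 -0.4]
placed 111.2 tcp [ 0.497 -0.274  0.325] F [-0.  -0.3 -0.1] gap 0.0749
 113.3 tcp [0.42 0.1  0.4 ] F [ 0.1 -0.8 -0.5] gap 0.0748
```

View pics/p_ov.png

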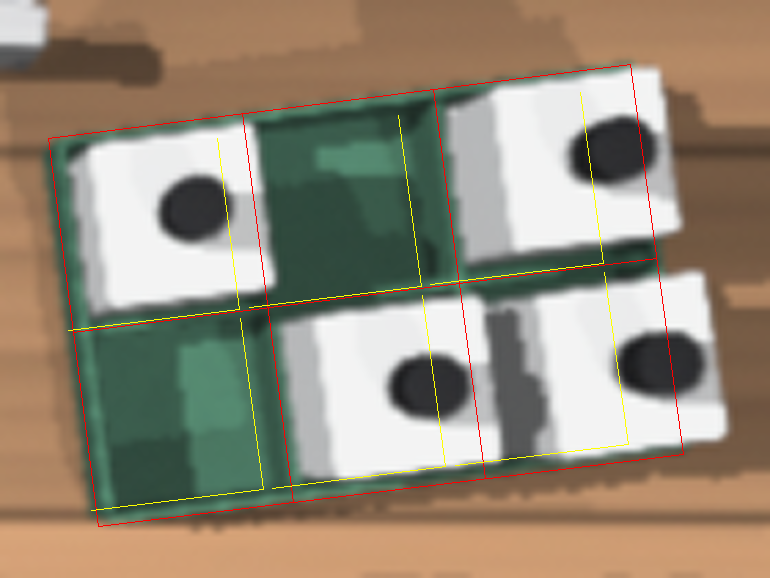

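View pics/p_scene.png

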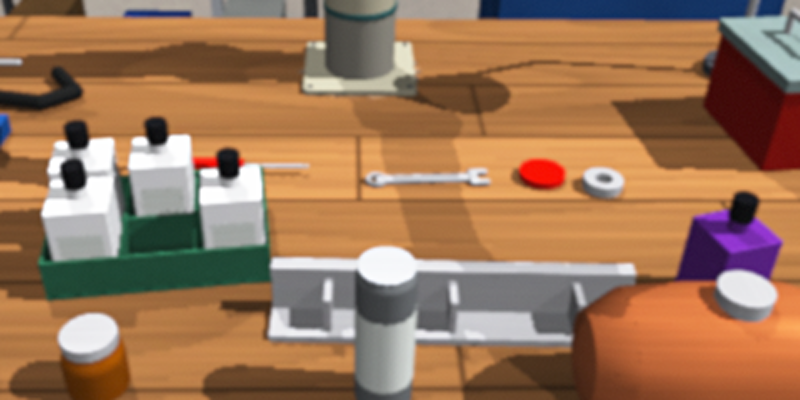

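View pics/p_top.png

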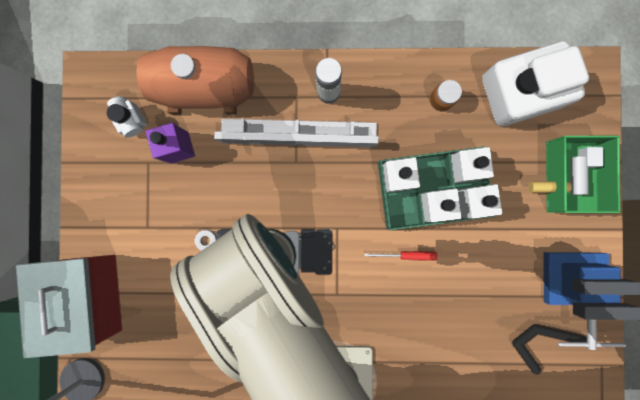

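Four bottles stand upright in four separate cells, with caps in the overlay at (195,208), (612,150), (428,385) and (660,365). Ring, lid, spanner and screwdriver are where they were, and the arm is clear. Handing in.

```bash
python3 - <<'E'
from h import *
bot.sign_off(); st()
E
```

```text
the job is handed in; nothing more can be done
the job is handed in; nothing more can be done
```

The job is done and handed in at about 113 s. Two fallen bottles were there, and both are now in the green crate along with the bottle that was already standing.

**What I did**
- **Standing up:** I gripped each fallen bottle by the body, turned it upright in the air, then set it against the backstop by the cap, nudging until I felt contact.
- **Knock:** bottle 2 was knocked aside partway through and my first reach for it was refused as unreachable, before anything was touched. I set it down further from the robot and carried on.
- **Loading:** the three bottles went into separate empty cells: (+x,-93), (+x,+93) and (-x,0). The bottle already in cell (-x,-93) was left alone.

**Last checks**
- **At the backstop:** both fallen bottles stood there together, at x of about -0.049 m in its frame (limits -0.061 to -0.033).
- **In the crate:** the last pictures show four upright bottles, one per cell. Each was lowered to within 0.5 mm of the floor height and released without the lowering stopping on contact. I did not measure base height separately.
- **Everything else:** the ring, lid, spanner and screwdriver are where they were by eye, and the arm was clear.

Two readings for the standing bottle disagreed by 6 mm in y (cap against body outline). I aimed between them and the grip held.

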